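# Close the rooftop drain trap: draw its cover down crisscross and plug it

## Task

Close the drain trap: screw its cover down by the four lever screws, clockwise and crisscross, always following a lever with the diagonally opposite one: first each about halfway, then each home to its stop, so that the plate never goes far crooked and ends flat and fully down. Feel for the stops and never push a lever hard. Then set the stopper upright in the cover's port, its flange down on the plate, let go, and leave everything else on the shelf where it is.

Things in the scene. Friction and masses are not known exactly. Their poses are not given: they have to be found in the camera images.
- housing: Square concrete drain-trap box fixed on the shelf, 170 x 170 mm, 50 mm tall with a 14 mm high rim round its top (rim top 64 mm above the shelf). Origin: centre of its underside; its z is up, x and y run along its sides. A rubber gasket inside the rim pushes the cover up like a spring.
- cover: Square bare aluminium plate 140 x 140 x 12 mm lying loose inside the rim on the gasket, which holds it about 6 mm too high; it is free to tilt. Origin: centre of its underside; z is its upper side's normal. It has one round port, 32 mm across, through its middle. It must not be forced crooked: over 2 degrees of tilt would damage the gasket.
- port (a point): Centre of the cover's round port (32 mm across, straight through the 12 mm plate), level with the cover's top face.
- lever_A: Steel clamping-lever screw at the housing's +x +y corner (55 mm from its centre along each side), diagonal to lever C. Origin: on the screw axis, 50 mm above the shelf when slack; x points along the lever. Clockwise from above screws it down 5 mm per rad; its foot meets the cover after 1 to 3 mm; after 1.4 to 1.8 rad from the start comes a hard stop: home. Stays where left.
- peg_A (a point): Upright round peg 14 mm across at the end of lever A, 45 mm from its axis; push it sideways round the axis to turn the lever. The point is on the peg's axis, 12 mm below its top, 20 mm above the lever bar's top. Starts about 110 mm above the shelf, sinks as it is turned. Turns under 2 to 7 N; the stop is felt at about 10 N, its direction differs and cannot be seen; over 25 N harms it.
- lever_B: Steel clamping-lever screw at the housing's -x +y corner (55 mm from its centre along each side), diagonal to lever D. Origin: on the screw axis, 50 mm above the shelf when slack; x points along the lever. Clockwise from above screws it down 5 mm per rad; its foot meets the cover after 1 to 3 mm; after 1.4 to 1.8 rad from the start comes a hard stop: home. Stays where left.
- peg_B (a point): Upright round peg 14 mm across at the end of lever B, 45 mm from its axis; push it sideways round the axis to turn the lever. The point is on the peg's axis, 12 mm below its top, 20 mm above the lever bar's top. Starts about 110 mm above the shelf, sinks as it is turned. Turns under 2 to 7 N; the stop is felt at about 10 N, its direction differs and cannot be seen; over 25 N harms it.
- lever_C: Steel clamping-lever screw at the housing's -x -y corner (55 mm from its centre along each side), diagonal to lever A. Origin: on the screw axis, 50 mm above the shelf when slack; x points along the lever. Clockwise from above screws it down 5 mm per rad; its foot meets the cover after 1 to 3 mm; after 1.4 to 1.8 rad from the start comes a hard stop: home. Stays where left.
- peg_C (a point): Upright round peg 14 mm across at the end of lever C, 45 mm from its axis; push it sideways round the axis to turn the lever. The point is on the peg's axis, 12 mm below its top, 20 mm above the lever bar's top. Starts about 110 mm above the shelf, sinks as it is turned. Turns under 2 to 7 N; the stop is felt at about 10 N, its direction differs and cannot be seen; over 25 N harms it.
- lever_D: Steel clamping-lever screw at the housing's +x -y corner (55 mm from its centre along each side), diagonal to lever B. Origin: on the screw axis, 50 mm above the shelf when slack; x points along the lever. Clockwise from above screws it down 5 mm per rad; its foot meets the cover after 1 to 3 mm; after 1.4 to 1.8 rad from the start comes a hard stop: home. Stays where left.
- peg_D (a point): Upright round peg 14 mm across at the end of lever D, 45 mm from its axis; push it sideways round the axis to turn the lever. The point is on the peg's axis, 12 mm below its top, 20 mm above the lever bar's top. Starts about 110 mm above the shelf, sinks as it is turned. Turns under 2 to 7 N; the stop is felt at about 10 N, its direction differs and cannot be seen; over 25 N harms it.
- stopper_grip (a point): Off-white hard silicone stopper standing upright on the shelf, beside the housing (left or right): a conical plug 25 to 29 mm across and 11 mm long below, a flange 42 mm across and 5 mm thick above it, and on top a round grip 24 mm across and 24 mm tall. This point is the middle of the grip, 28 mm above the stopper's underside, 12 mm below its top, 17 mm above the underside of the flange. Mass about 50 g.
- dish: Shallow white ceramic dish 100 mm across, 28 mm tall, standing at the side opposite the stopper; leave it. Origin under its centre.
- pin1: White clothespin 75 mm long, 11 mm tall, lying flat, to be left. Origin under its centre, x along it.
- pin2: White clothespin 75 mm long, 11 mm tall, lying flat, to be left. Origin under its centre, x along it.
- buckethook: Bent steel bucket hook of 8 mm bar, about 110 mm long, lying flat, to be left. Origin on its shank.
- dustpan: Yellow dustpan 200 x 220 mm lying at the right, to be left. Origin under its pan.
- soap: White soap bottle 68 mm across and 190 mm tall at the back right, to be left. Origin under its centre.
There are look-alikes about, which are no part of the job. Several things have the shape of the cover; the one meant has the colours described above. Of the things that look like the part that bears stopper_grip, the smaller one is meant.

How it is judged:
By the outcome, as a careful person would: the job done as asked, in the order asked, and still so for the second after the job is handed in, with the robot touching nothing.
It also fails if it takes over 72 s, if anything falls off the work surface, if the arm or the gripper's body presses on something with over 40 N, if the wrist force passes 120 N, or if a joint passes its speed limit or range.

## Robot

A 6-joint arm with a two-finger parallel gripper is mounted at the origin on the work surface. World frame = base frame: x ahead of the robot, y to its left, z up, the work surface at z = 0. Lengths are in m, angles in rad, forces in N, time in s.
With the tool pointing down it reaches from about 0.3 to 0.775 m from the base axis. Payload 14.6 kg.
Tool frame: the origin (TCP) lies on the centre line of the jaws, within the pads' length; the fingertips stand 19 mm ahead of it and the grasp point (between the pads) is the TCP; z points along the fingers, y is the direction in which the jaws open and shut (so a half turn about z gives the same grasp; the last joint's range is limited). The gripper opens to 94 mm and grips with 3 to 60 N. Pads are 16 mm wide; open, the fingers measure 119 mm over their backs; the gripper's body (75 mm by 177 mm) begins 78 mm behind the grasp point.
Start: joints at [1.181, 0.3, 1.521, -0, 1.321, -0.067], TCP at [0.174, 0.522, 0.224] pointing down, gripper open.
Joint ranges: [-3.03, 3.03], [-0.79, 2.21], [0.23, 2.52], [-1.04, 4.18], [0, 3.07], [-2.55, 2.55]. Speed limits (rad/s): [2.22, 2.22, 2.57, 3.14, 3.14, 3.14].

## Interface

Orientations are given as [roll, pitch, yaw] about the fixed x, y, z axes, in that order (R = Rz(yaw) Ry(pitch) Rx(roll)).
In Python, from station import ctrl gives the robot as it stands. The module is installed in compiled form; this text tells all that it offers.
- The arm moves only by the shell command python3 -m creep 'ROWS' [FORCE]. ROWS is a JSON object of lists of equal length, an entry for each row: "translation": the shift along the world's x, y, z in mm, a list of three; "yaw": the turn about the world's z in rad; "gripper": the closure in counts, from 0 (fully open) to 255 (shut). A call has 1 to 5 rows; each row is the pose to reach, as a shift and turn from the pose measured when the call began; what a row does not reach only later rows make up. A row lasts 1/12 s, in which the tool goes at most 41.7 mm and 7.16 degrees, less where a joint would pass 70% of its speed; a pose out of reach is approached as far as the arm can. A call with a gripper value outside its range is refused whole. The fingers move at their own pace and stop on an object; FORCE is the grip in N (left out, the last holds). Time passes only in rows, so rows that repeat a pose let the fingers close. It gives the time, the measured TCP pose, the force and the opening at its end, in the units of the state.
- ctrl.get_obs(): the state, without advancing time (a new reading comes with each control period).
- ctrl.camera(name): name is "scene" or "top"; returns a dict with "pixels" (384x512x3 uint8, red, green, blue), "depth" (384x512 float32, m along the optical axis (not along the pixel's ray), 0 where there is no reading), "fx", "fy", "cx", "cy" (pixels), "R" (3x3) and "t" (3): a world point X has camera coordinates R X + t. Camera axes: x right, y down, z forward; pixel columns grow to the right and rows downward; lengths in m; the calibration is good to about 2 mm. A picture is of the moment at which its call begins.
- ctrl.hand_in(): hands the job in, once; it reports no verdict.
The state is a dict: "time_s": time; "qpos": joint angles; "joint_vel": joint speeds; "tau": joint torques, N m; "ee_pos": TCP position; "eef_rot": TCP orientation; "force": force on the tool from outside, world axes, zero at the start; "moment": the same for the moment, N m; "grip_width": finger opening in m.
Only numpy, scipy, OpenCV 4.12 (cv2) and the standard library are available. Lean on these libraries where they do the work, as an engineer would, in place of code of your own. Each camera call takes 0.05 s, during which the arm holds its last target. There are 200 camera calls.

## Working session

There is one attempt and no reset: what is moved stays moved. The work goes in short steps, Python scripts to look and compute and a shell command to move; the robot and the scene stay as the last step left them, time stands still between calls to the robot, and variables do not carry over. Pictures are saved under pics/ and viewed, about 8 in all and at most 12, crops included, and the job is handed in when it is done.

```bash
mkdir -p pics
python3 - <<'E'
from station import ctrl
import cv2,pickle
o=ctrl.get_obs();print({k:o[k] for k in('time_s','ee_pos','eef_rot','force','grip_width')})
for n in('top','scene'):
    c=ctrl.camera(n);pickle.dump(c,open(n+'.pkl','wb'))
    cv2.imwrite(f'pics/{n}1.png',cv2.resize(c['pixels'][...,::-1],(768,576)))
    print(n,c['R'],c['t'],c['fx'])
E
```

```text
{'time_s': 0.0, 'ee_pos': array([0.17439597, 0.52136578, 0.2239067 ]), 'eef_rot': array([-3.14047771e+00, -5.98077205e-05,  2.81878343e+00]), 'force': array([ 0.22078981, -0.73821249,  0.45106106]), 'grip_width': 0.09424570694364552}
top [[ 0.01661663 -0.99966354 -0.01991695]
 [-0.99043534 -0.01372785 -0.13729304]
 [ 0.13697343  0.0220078  -0.99033022]] [-0.05321674  0.5892586   0.98968766] 380.48766789882006
scene [[ 0.72499023  0.68832915  0.02433407]
 [ 0.42827534 -0.42285299 -0.79860853]
 [-0.5394158   0.58940506 -0.60135869]] [-0.39702086 -0.19501049  1.76267829] 479.01474191712896
```

View pics/top1.png

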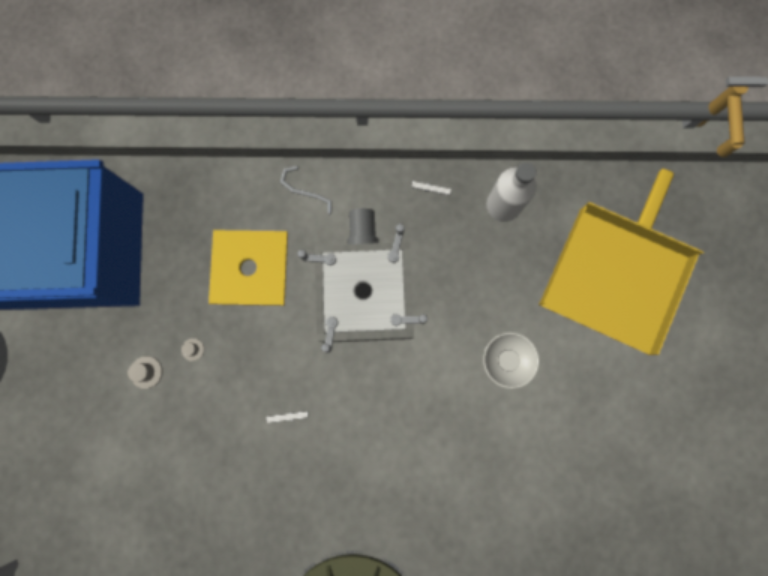

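View pics/scene1.png

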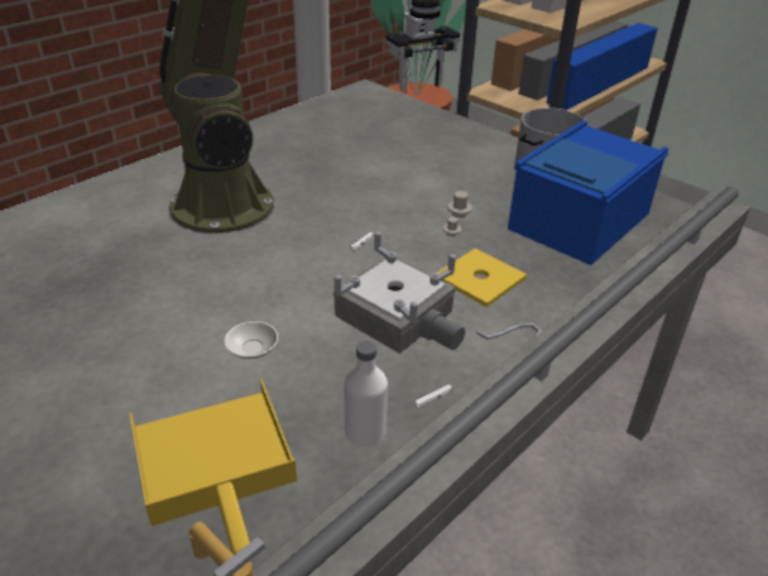

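Top view: the housing is centred near (363,290) with four levers in a pinwheel. Peg tops are at (304,255), (400,230), (424,319) and (326,348). The small stopper is at (192,349) and the large look-alike at (145,372). Next I'll localise these from depth.

```bash
cat > h.py <<'E'
import numpy as np,cv2,pickle
from station import ctrl
def cloud(c):
    d=c['depth'];v,u=np.mgrid[:d.shape[0],:d.shape[1]]
    P=np.stack([(u-c['cx'])/c['fx']*d,(v-c['cy'])/c['fy']*d,d],-1)
    X=(P-c['t'])@c['R']; X[d==0]=np.nan; return X
def clusters(X,zlo,zhi,box,minn=4):
    m=(X[...,2]>zlo)&(X[...,2]<zhi)&(X[...,0]>box[0])&(X[...,0]<box[1])&(X[...,1]>box[2])&(X[...,1]<box[3])
    n,l=cv2.connectedComponents(m.astype(np.uint8),connectivity=8)
    for i in range(1,n):
        p=X[l==i]
        if len(p)>=minn:
            v,u=np.argwhere(l==i).mean(0)
            print(len(p),'px(%.1f,%.1f)'%(u,v),'mean',p.mean(0).round(4),'mid',((p.max(0)+p.min(0))/2).round(4),'zmax',p[:,2].max().round(4))
E
python3 - <<'E'
from h import *
for n in('top','scene'):
    c=pickle.load(open(n+'.pkl','rb'));X=cloud(c)
    H=(.3,.65,-.2,.2)
    print(n,'pegs');clusters(X,.100,.14,H,3)
    print('screws/bars');clusters(X,.072,.100,H,3)
    print('cover/rim');clusters(X,.058,.068,H,20)
    print('stopper');clusters(X,.032,.06,(.2,.6,.15,.5),4);clusters(X,.012,.06,(.2,.6,.15,.5),4)
c=pickle.load(open('top.pkl','rb'))
im=c['pixels'][130:250,185:300,::-1];cv2.imwrite('pics/crop.png',cv2.resize(im,None,fx=5,fy=5,interpolation=cv2.INTER_CUBIC))
E
```

```text
top pegs
29 px(201.3,169.2) mean [0.6341 0.0921 0.1171] mid [0.6353 0.0924 0.1121] zmax 0.1229
27 px(281.6,212.3) mean [ 0.528  -0.1114  0.1177] mid [ 0.5279 -0.1114  0.1122] zmax 0.1229
29 px(217.0,231.6) mean [0.4778 0.0475 0.118 ] mid [0.478  0.0483 0.1121] zmax 0.1232
screws/bars
1365 px(240.7,194.2) mean [ 0.5772 -0.0066  0.078 ] mid [ 0.5664 -0.0053  0.0858] zmax 0.0995
7 px(247.7,171.3) mean [ 0.6388 -0.0235  0.0734] mid [ 0.6384 -0.023   0.0747] zmax 0.0771
5 px(243.4,180.8) mean [ 0.6133 -0.0126  0.0728] mid [ 0.6128 -0.0129  0.0732] zmax 0.0744
7 px(236.9,185.9) mean [0.5995 0.0043 0.073 ] mid [0.5992 0.004  0.0735] zmax 0.0749
3 px(241.0,184.0) mean [ 0.6046 -0.0065  0.0733] mid [ 0.6045 -0.0065  0.0735] zmax 0.0745
3 px(216.3,188.3) mean [0.5922 0.0581 0.0733] mid [0.5918 0.0577 0.0731] zmax 0.074
5 px(268.0,190.0) mean [ 0.5897 -0.0776  0.0725] mid [ 0.5897 -0.0776  0.0725] zmax 0.073
4 px(249.0,194.5) mean [ 0.5771 -0.028   0.0726] mid [ 0.5771 -0.028   0.0727] zmax 0.0732
3 px(251.0,194.0) mean [ 0.5784 -0.0333  0.0733] mid [ 0.5784 -0.0333  0.0733] zmax 0.0738
3 px(26
[... 2483 characters left out ...]
0.068
stopper
84 px(306.4,131.9) mean [0.4363 0.3788 0.05  ] mid [0.4341 0.3821 0.0459] zmax 0.0598
83 px(344.4,144.0) mean [0.5773 0.4147 0.0459] mid [0.5772 0.4153 0.0461] zmax 0.06
35 px(301.0,146.4) mean [0.4765 0.3002 0.0407] mid [0.4758 0.302  0.0402] zmax 0.0472
181 px(305.9,135.5) mean [0.4376 0.3762 0.0368] mid [0.4344 0.3805 0.0384] zmax 0.0598
136 px(343.9,146.2) mean [0.5769 0.4148 0.0365] mid [0.5768 0.4153 0.0362] zmax 0.06
102 px(300.6,150.2) mean [0.4786 0.2974 0.0276] mid [0.4766 0.3023 0.0299] zmax 0.0472
178 px(310.9,173.8) mean [0.5824 0.2257 0.0148] mid [0.5797 0.2143 0.0162] zmax 0.0203
11 px(294.6,179.0) mean [0.5638 0.1641 0.0152] mid [0.5641 0.166  0.0154] zmax 0.018
```

View pics/crop.png

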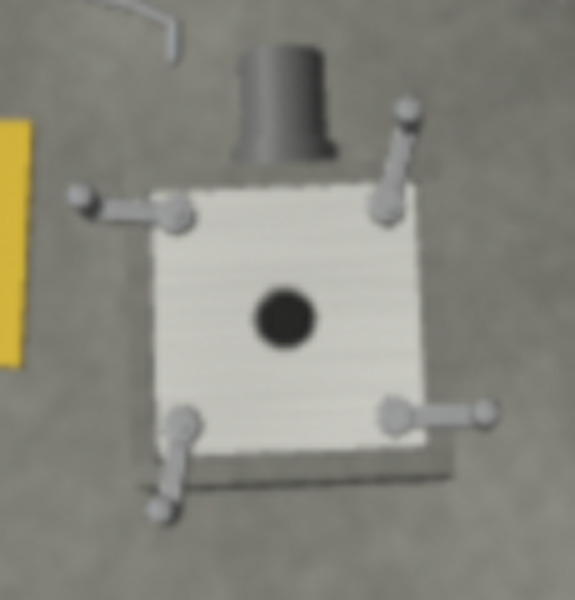

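Crop: the screws are at (177,215), (387,205), (396,415) and (183,425). The matching pegs are at (82,198), (407,110), (485,412) and (162,510), and the port is at (285,318). I'll convert these to world coordinates, fit the square and cross-check with the scene view.

Run:
```python
from h import *
c=pickle.load(open('top.pkl','rb'));X=cloud(c)
def at(c,u,v,z):
    r=c['R'].T@np.array([(u-c['cx'])/c['fx'],(v-c['cy'])/c['fy'],1]);o=-c['R'].T@c['t']
    return (o+r*(z-o[2])/r[2])
f=lambda x,y,z:at(c,185+x/5-.4,130+y/5-.4,z)
for n,s in dict(NW=(177,215),NE=(387,205),SE=(396,415),SW=(183,425)).items(): 
    u,v=185+s[0]/5,130+s[1]/5; p=X[int(v)-1:int(v)+2,int(u)-1:int(u)+2,2]; print(n,'head z',np.median(p).round(4),f(*s,np.median(p)).round(4))
print('port',f(285,318,.074).round(4))
for n in('top','scene'):
    c2=pickle.load(open(n+'.pkl','rb'));Y=cloud(c2);print(n)
    clusters(Y,.117,.135,(.3,.75,-.2,.2),3)      # peg tops
    clusters(Y,.0345,.055,(.45,.51,.27,.34),3)
    m=(abs(Y[...,0]-.57)<.06)&(abs(Y[...,1]+.007)<.06)&(Y[...,2]>.068)&(Y[...,2]<.08);p=Y[m]
    print('cover z med',np.median(p[:,2]),'fit',np.linalg.lstsq(np.c_[p[:,:2]-[.57,-.007],np.ones(len(p))],p[:,2],rcond=None)[0].round(4))
    m=(abs(Y[...,0]-.4)<.03)&(abs(Y[...,1]+.0)<.06);print('table z',np.median(Y[m][:,2]))
    g=(abs(Y[...,0]-.57)<.03)&(abs(Y[...,1]+.007)<.03)&(Y[...,2]<.06);print('port hole?',Y[g].mean(0) if g.any() else None)
```

```text
NW head z 0.0932 [0.6306 0.0473 0.0932]
NE head z 0.0949 [ 0.6369 -0.0613  0.0949]
SE head z 0.0955 [ 0.5284 -0.0674  0.0955]
SW head z 0.0956 [0.5216 0.0408 0.0956]
port [ 0.5801 -0.0086  0.074 ]
top
18 px(266.4,151.5) mean [ 0.6814 -0.072   0.1194] mid [ 0.6816 -0.0721  0.1191] zmax 0.1212
22 px(201.0,168.8) mean [0.6348 0.0926 0.1199] mid [0.6356 0.0926 0.12  ] zmax 0.1229
19 px(281.8,212.1) mean [ 0.5283 -0.1119  0.1207] mid [ 0.5285 -0.1123  0.1203] zmax 0.1229
24 px(216.5,231.5) mean [0.478  0.0485 0.1197] mid [0.478  0.0487 0.1204] zmax 0.1232
65 px(125.3,232.4) mean [0.4742 0.3039 0.0394] mid [0.4752 0.3043 0.0391] zmax 0.0437
cover z med 0.07175480786669132 fit [-0.0008 -0.0004  0.0718]
table z -0.00020970973628806972
port hole? [ 0.58195986 -0.00845206  0.05320783]
scene
14 px(251.0,155.3) mean [0.4806 0.0447 0.1216] mid [0.4814 0.0463 0.1217] zmax 0.1261
15 px(300.6,170.6) mean [0.6385 0.0894 0.1213] mid [0.6394 0.0897 0.1218] zmax 0.126
15 px(224.1,184.2) mean [ 0.531  -0.1155  0.1215] mid [ 0.5314 -0.1149  0.1225] zmax 0.1269
19 px(275.0,202.4) mean [ 0.6857 -0.076   0.1219] mid [ 0.6851 -0.076   0.122 ] zmax 0.1253
33 px(300.9,146.3) mean [0.4761 0.2999 0.0411] mid [0.4758 0.302  0.0409] zmax 0.0472
cover z med 0.07407728615329053 fit [-0.001   0.0028  0.074 ]
table z 0.0018562003906288343
port hole? [0.57182884 0.0006708  0.05612572]
```

```bash
cat > s.py <<'E'
from station import ctrl
o=ctrl.get_obs();import numpy as np
np.set_printoptions(suppress=True)
print('t%.2f'%o['time_s'],'p',(o['ee_pos']*1e3).round(1),'yaw%.3f'%o['eef_rot'][2],'F',o['force'].round(1),'w%.1f'%(o['grip_width']*1e3))
E
python3 -m creep '{"translation":[[155,-145,-10],[155,-145,-10],[155,-145,-10],[155,-145,-10],[155,-145,-10]],"yaw":[-0.6,-0.6,-0.6,-0.6,-0.6],"gripper":[147,147,147,147,147]}' 5
python3 -m creep '{"translation":[[155,-145,-10],[155,-145,-10],[155,-145,-10],[155,-145,-10],[155,-145,-10]],"yaw":[-0.6,-0.6,-0.6,-0.6,-0.6],"gripper":[147,147,147,147,147]}' >/dev/null
python3 s.py
```

```text
time_s: 0.52
ee_pos: [0.3272, 0.3777, 0.2139]
eef_rot: [-3.14, -0.0, 2.213]
force: [-0.4, 0.1, 0.2]
grip_width: 0.0641
t0.93 p [479.  234.9 204. ] yaw1.606 F [ 0.3  0.2 -1.1] w39.7
```

```bash
python3 -m creep '{"translation":[[158,-144,-50],[158,-144,-50],[158,-144,-50],[158,-144,-50],[158,-144,-50]],"yaw":[-0.126,-0.126,-0.126,-0.126,-0.126],"gripper":[147,147,147,147,147]}' >/dev/null;python3 s.py
python3 - <<'E'
from h import *
c=ctrl.camera('scene');cv2.imwrite('pics/s2.png',cv2.resize(c['pixels'][90:250,180:360,::-1],None,fx=4,fy=4,interpolation=cv2.INTER_CUBIC))
E
```

```text
t1.35 p [628.5  97.9 156.1] yaw1.480 F [0.2 1.  0.7] w39.7
```

View pics/s2.png

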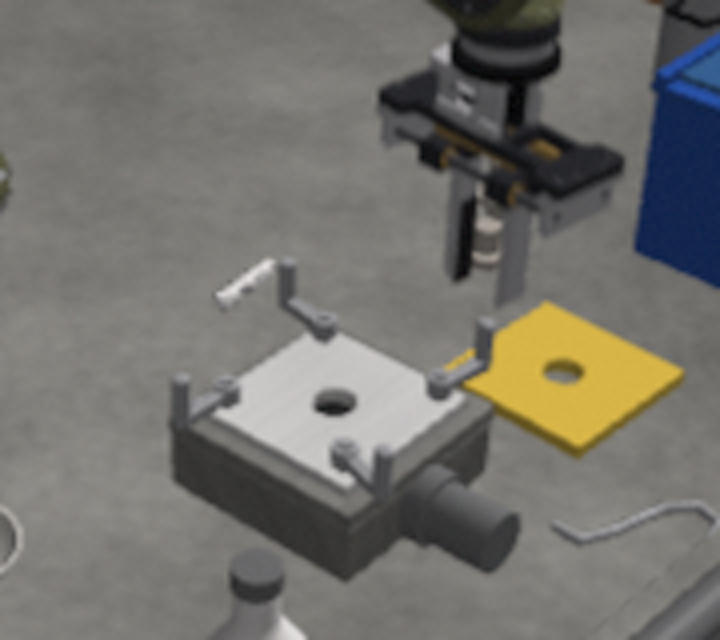

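The gripper is over the right-hand (+x+y) peg at (485,340) with its jaws straddling it. I'll descend and close gently.

```bash
python3 -m creep '{"translation":[[8,-7,0],[8,-7,-20],[8,-7,-41],[8,-7,-41],[8,-7,-41]],"yaw":[0,0,0,0,0],"gripper":[147,147,147,147,147]}' 5 >/dev/null;python3 s.py
python3 -m creep '{"translation":[[0,0,0],[0,0,0],[0,0,0],[0,0,0],[0,0,0]],"yaw":[0,0,0,0,0],"gripper":[220,220,220,220,220]}' 5 >/dev/null;python3 s.py
python3 -m creep '{"translation":[[0,0,0],[0,0,0]],"yaw":[0,0],"gripper":[225,225]}' 5 >/dev/null;python3 s.py
```

```text
t1.82 p [638.9  85.9 111.5] yaw1.476 F [0.3 0.2 0.1] w39.8
t2.23 p [638.9  86.2 112.1] yaw1.476 F [-0.9  1.2  2.6] w14.1
t2.40 p [638.9  86.2 112.2] yaw1.476 F [-1.   0.2  0.9] w13.9
```

```bash
python3 -m creep '{"translation":[[2,3,0],[5,3,0]],"yaw":[-0.05,-0.1],"gripper":[225,225]}' 5 >/dev/null;python3 s.py
python3 -m creep '{"translation":[[4.5,-1,-0.5],[8.5,-3,-1]],"yaw":[-0.1,-0.2],"gripper":[225,225]}' 5 >/dev/null;python3 s.py
```

```text
t2.57 p [643.4  88.6 111.8] yaw1.374 F [-3.  -5.8 -2.8] w13.8
t2.73 p [651.8  85.5 110.8] yaw1.170 F [-3.9  0.2  0.9] w13.6
```

```bash
python3 -m creep '{"translation":[[4.9,-1.5,-0.6],[8.7,-3.9,-1.1],[12.2,-6.7,-1.6],[15.4,-9.8,-2.1],[18.6,-13.6,-2.7]],"yaw":[-0.12,-0.22,-0.32,-0.42,-0.53],"gripper":[225,225,225,225,225]}' 5 >/dev/null;python3 s.py
python3 -m creep '{"translation":[[0,0,0],[0,0,0]],"yaw":[0,0],"gripper":[160,147]}' >/dev/null;python3 s.py
python3 -m creep '{"translation":[[0,0,25],[0,0,50],[0,0,55]],"yaw":[0,0,0],"gripper":[147,147,147]}' >/dev/null;python3 s.py
python3 - <<'E'
from h import *
for n in('top','scene'):
    Y=cloud(ctrl.camera(n));print(n);clusters(Y,.117 if n=='scene' else .115,.127,(.45,.72,-.14,.12),3)
E
```

```text
t3.15 p [669.8  71.5 107.7] yaw0.635 F [-7.5 -1.5  2.2] w13.7
t3.32 p [669.8  71.3 107.6] yaw0.637 F [-0.3  0.  -0.3] w24.0
t3.57 p [671.2  71.6 167.2] yaw0.641 F [1.1 0.5 1.4] w39.6
top
24 px(266.5,151.5) mean [ 0.6817 -0.0721  0.1185] mid [ 0.6819 -0.0721  0.1191] zmax 0.123
22 px(281.9,211.9) mean [ 0.5288 -0.1121  0.1196] mid [ 0.5286 -0.1123  0.1194] zmax 0.1227
scene
14 px(250.9,155.3) mean [0.4798 0.0451 0.121 ] mid [0.4794 0.0448 0.1211] zmax 0.1241
6 px(305.5,178.7) mean [0.6722 0.0706 0.119 ] mid [0.6729 0.0705 0.1192] zmax 0.1205
18 px(224.2,184.6) mean [ 0.5311 -0.1152  0.1202] mid [ 0.5314 -0.1141  0.1206] zmax 0.1241
19 px(274.9,202.5) mean [ 0.6848 -0.0753  0.1209] mid [ 0.6848 -0.0742  0.1205] zmax 0.1239
```

```bash
python3 -m creep '{"translation":[[-100,-130,0],[-100,-130,0],[-100,-130,0],[-100,-130,0],[-100,-130,0]],"yaw":[0.6,0.6,0.6,0.6,0.6],"gripper":[147,147,147,147,147]}' >/dev/null;python3 s.py
python3 -m creep '{"translation":[[-41,-55,0],[-41,-55,0],[-41,-55,0],[-41,-55,0],[-41,-55,0]],"yaw":[0.346,0.346,0.346,0.346,0.346],"gripper":[147,147,147,147,147]}' >/dev/null;python3 s.py
```

```text
t4.08 p [566.9 -62.3 162.9] yaw1.245 F [ 0.5 -0.9  0.2] w40.0
t4.50 p [ 525.7 -117.1  162.1] yaw1.588 F [-0.7 -0.1 -0. ] w40.0
```

```bash
python3 -m creep '{"translation":[[4,3,0],[4,3,-25],[4,3,-49],[4,3,-49],[4,3,-49]],"yaw":[0,0,0,0,0],"gripper":[147,147,147,147,147]}' 5 >/dev/null;python3 s.py
python3 -m creep '{"translation":[[0,0,0],[0,0,0],[0,0,0],[0,0,0],[0,0,0]],"yaw":[0,0,0,0,0],"gripper":[225,225,225,225,225]}' 5 >/dev/null;python3 s.py
python3 -m creep '{"translation":[[0,0,0]],"yaw":[0],"gripper":[225]}' 5 >/dev/null;python3 s.py
```

```text
t4.92 p [ 529.7 -113.2  112.4] yaw1.587 F [0.3 0.  0.5] w39.9
t5.33 p [ 530.2 -113.3  113.1] yaw1.587 F [2.  0.  1.1] w13.7
t5.42 p [ 530.3 -113.3  113.3] yaw1.587 F [ 0.1  1.8 -5.1] w13.9
```

```bash
python3 -m creep '{"translation":[[-4.5,-1.2,-0.5],[-9,-0.6,-1],[-13.4,0.5,-1.5],[-17.6,1.9,-2],[-21.7,3.7,-2.5]],"yaw":[-0.1,-0.2,-0.3,-0.4,-0.5],"gripper":[225,225,225,225,225]}' 5 >/dev/null;python3 s.py
python3 -m creep '{"translation":[[-3.9,2.3,-0.5],[-7.6,5,-1],[-10.1,7.2,-1.4],[-12.6,9.5,-1.7]],"yaw":[-0.1,-0.2,-0.28,-0.35],"gripper":[225,225,225,225]}' 5 >/dev/null;python3 s.py
```

```text
t5.83 p [ 508.9 -109.1  110.9] yaw1.082 F [ 4.7  4.1 -2.4] w13.9
t6.17 p [496.6 -99.6 109.5] yaw0.727 F [ 5.1  0.7 -2.8] w13.6
```

```bash
python3 -m creep '{"translation":[[0,0,0],[0,0,0],[0,0,25],[0,0,55],[0,0,55]],"yaw":[0,0,0,0,0],"gripper":[160,147,147,147,147]}' >/dev/null;python3 s.py
python3 -m creep '{"translation":[[60,10,0],[60,10,0],[60,10,0],[60,10,0],[60,10,0]],"yaw":[0.6,0.6,0.6,0.6,0.6],"gripper":[147,147,147,147,147]}' >/dev/null
python3 -m creep '{"translation":[[60,8,0],[60,8,0],[60,8,0],[60,8,0],[60,8,0]],"yaw":[0.6,0.6,0.6,0.6,0.6],"gripper":[147,147,147,147,147]}' >/dev/null
python3 -m creep '{"translation":[[60,8,0],[60,8,0],[60,8,0],[60,8,0],[60,8,0]],"yaw":[0.6,0.6,0.6,0.6,0.6],"gripper":[147,147,147,147,147]}' >/dev/null
python3 s.py
```

```text
t6.58 p [ 498.4 -100.2  169.4] yaw0.730 F [ 1.4 -1.1  1.4] w39.3
t7.83 p [678.8 -74.3 167.4] yaw2.557 F [0.3 0.3 0.1] w40.3
```

```bash
python3 -m creep '{"translation":[[4.5,0.3,0],[4.5,0.3,0],[4.5,0.3,-10],[4.5,0.3,-30],[4.5,0.3,-54]],"yaw":[0.345,0.345,0.345,0.345,0.345],"gripper":[147,147,147,147,147]}' 5 >/dev/null;python3 s.py
python3 -m creep '{"translation":[[0,0,0],[0,0,0],[0,0,0],[0,0,0],[0,0,0]],"yaw":[0,0,0,0,0],"gripper":[225,225,225,225,225]}' 5 >/dev/null;python3 s.py
python3 -m creep '{"translation":[[0,0,0]],"yaw":[0],"gripper":[225]}' 5 >/dev/null;python3 s.py
```

```text
t8.25 p [683.9 -74.3 113.8] yaw2.905 F [ 0.5 -0.3 -0.8] w40.0
t8.67 p [684.7 -74.2 115.4] yaw2.906 F [2.9 1.2 2. ] w13.6
t8.75 p [684.7 -74.  115.8] yaw2.906 F [-1.4  0.6 -7.2] w14.1
```

```bash
python3 -m creep '{"translation":[[-3.2,-4.1,-1],[-4.9,-8.3,-2],[-7,-12.2,-3],[-9.5,-16,-4],[-12.4,-19.4,-4.5]],"yaw":[-0.1,-0.2,-0.3,-0.4,-0.5],"gripper":[225,225,225,225,225]}' 5 >/dev/null;python3 s.py
python3 -m creep '{"translation":[[-3.2,-3.2,-0.5],[-6.6,-6.1,-1],[-9.5,-8,-1.4],[-12.4,-9.8,-1.7]],"yaw":[-0.1,-0.2,-0.28,-0.35],"gripper":[225,225,225,225]}' 5 >/dev/null;python3 s.py
```

```text
t9.17 p [672.9 -93.6 112.7] yaw2.401 F [-1.   2.1  4.5] w13.9
t9.50 p [ 660.2 -102.7  111.3] yaw2.047 F [-0.5  5.8 -2.4] w13.9
```

```bash
python3 -m creep '{"translation":[[0,0,0],[0,0,0],[0,0,25],[0,0,55],[0,0,55]],"yaw":[0,0,0,0,0],"gripper":[160,147,147,147,147]}' >/dev/null;python3 s.py
python3 -m creep '{"translation":[[-120,90,0],[-120,90,0],[-120,90,0],[-120,90,0],[-120,90,0]],"yaw":[0.6,0.6,0.6,0.6,0.6],"gripper":[147,147,147,147,147]}' >/dev/null
python3 -m creep '{"translation":[[-60,58,0],[-60,58,0],[-60,58,0],[-60,58,0],[-60,58,0]],"yaw":[0.34,0.34,0.34,0.34,0.34],"gripper":[147,147,147,147,147]}' >/dev/null
python3 s.py
```

```text
t9.92 p [ 662.3 -103.2  172.8] yaw2.050 F [-0.3  0.1  1.3] w39.4
t10.75 p [480.6  47.  174.6] yaw3.000 F [ 0.1 -0.4  0.3] w39.8
```

```bash
python3 -m creep '{"translation":[[-1,0,-20],[-1,0,-40],[-1,0,-62],[-1,0,-62]],"yaw":[0,0,0,0],"gripper":[147,147,147,147]}' 5 >/dev/null;python3 s.py
python3 -m creep '{"translation":[[0,0,0],[0,0,0],[0,0,0],[0,0,0],[0,0,0]],"yaw":[0,0,0,0,0],"gripper":[225,225,225,225,225]}' 5 >/dev/null;python3 s.py
python3 -m creep '{"translation":[[0,0,0]],"yaw":[0],"gripper":[225]}' 5 >/dev/null;python3 s.py
```

```text
t11.08 p [478.7  46.2 109.3] yaw2.996 F [-1.2 -0.1 -0.6] w39.7
t11.50 p [479.3  46.3 110.2] yaw2.995 F [-0.4  1.1  2.9] w13.9
t11.58 p [479.5  46.3 110.7] yaw2.995 F [ 0.9  0.4 -6.2] w14.1
```

```bash
python3 -m creep '{"translation":[[-0.3,4.7,-0.5],[1,9,-1],[2.7,13.1,-1.5],[4.8,17.1,-2],[7.4,20.8,-2.5]],"yaw":[-0.1,-0.2,-0.3,-0.4,-0.5],"gripper":[225,225,225,225,225]}' 5 >/dev/null;python3 s.py
python3 -m creep '{"translation":[[2.8,3.5,-0.5],[6,6.7,-1],[8.6,8.9,-1.4],[11.4,11,-1.7]],"yaw":[-0.1,-0.2,-0.28,-0.35],"gripper":[225,225,225,225]}' 5 >/dev/null;python3 s.py
python3 -m creep '{"translation":[[0,0,0],[0,0,0],[0,0,25],[0,0,60],[0,0,60]],"yaw":[0,0,0,0,0],"gripper":[160,147,147,147,147]}' >/dev/null;python3 s.py
python3 - <<'E'
from h import *
c=ctrl.camera('scene');cv2.imwrite('pics/s3.png',cv2.resize(c['pixels'][90:250,180:360,::-1],None,fx=4,fy=4,interpolation=cv2.INTER_CUBIC))
E
```

```text
t12.00 p [486.6  67.3 108.3] yaw2.490 F [-3.8  0.3  2.4] w13.8
t12.33 p [497.6  78.6 106.7] yaw2.136 F [-5.3  1.6  0.8] w13.8
t12.75 p [499.6  78.6 172.4] yaw2.139 F [0.3 0.  1.8] w39.4
```

View pics/s3.png

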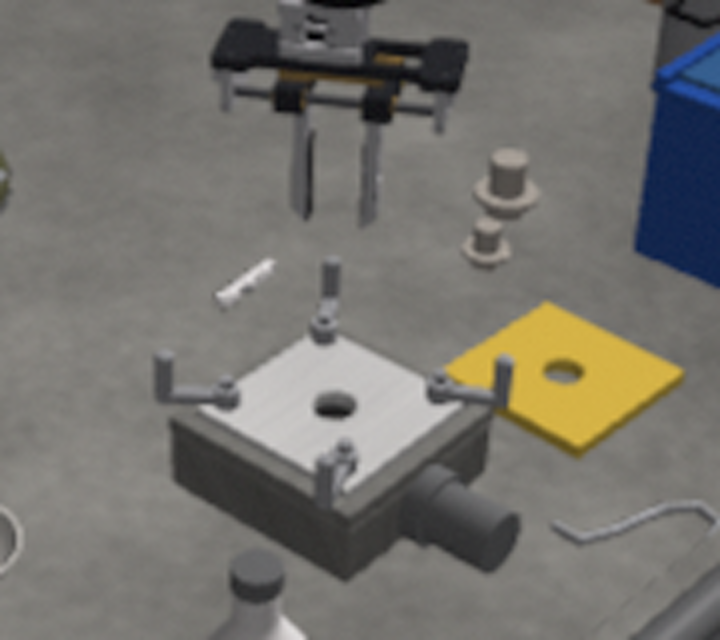

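All four levers are about halfway and the cover looks level. Second pass: start with NW (A) again.

```bash
python3 -m creep '{"translation":[[60,0,0],[60,0,0],[60,0,0],[60,0,0],[60,0,0]],"yaw":[-0.6,-0.6,-0.6,-0.6,-0.6],"gripper":[147,147,147,147,147]}' >/dev/null
python3 -m creep '{"translation":[[60,-4,0],[60,-4,0],[60,-4,0],[60,-4,0],[60,-4,0]],"yaw":[-0.6,-0.6,-0.6,-0.6,-0.6],"gripper":[147,147,147,147,147]}' >/dev/null
python3 -m creep '{"translation":[[51,-3,0],[51,-3,0],[51,-3,0],[51,-3,0],[51,-3,0]],"yaw":[-0.31,-0.31,-0.31,-0.31,-0.31],"gripper":[147,147,147,147,147]}' >/dev/null
python3 s.py
```

```text
t14.05 p [669.3  70.8 166.6] yaw0.623 F [ 0.   0.8 -0.1] w39.9
```

```bash
python3 -m creep '{"translation":[[0.5,0.5,-20],[0.5,0.5,-40],[0.5,0.5,-58],[0.5,0.5,-58]],"yaw":[0,0,0,0],"gripper":[147,147,147,147]}' 5 >/dev/null;python3 s.py
python3 -m creep '{"translation":[[0,0,0],[0,0,0],[0,0,0],[0,0,0],[0,0,0]],"yaw":[0,0,0,0,0],"gripper":[225,225,225,225,225]}' 5 >/dev/null;python3 s.py
python3 -m creep '{"translation":[[0,0,0]],"yaw":[0],"gripper":[225]}' 5 >/dev/null;python3 s.py
```

```text
t14.38 p [667.9  71.2 104.7] yaw0.626 F [-0.1  0.3 -0.7] w39.8
t14.80 p [668.5  71.1 105.9] yaw0.626 F [ 1.9 -0.   3.1] w13.5
t14.88 p [668.4  71.  106.2] yaw0.626 F [-1.2 -0.6 -4.9] w13.7
```

```bash
cat > g.py <<'E'
import sys,numpy as np
from station import ctrl
o=ctrl.get_obs();y=o['eef_rot'][2];F=o['force']
ft=F[0]*np.sin(y)-F[1]*np.cos(y)
print('t%.2f'%o['time_s'],(o['ee_pos']*1e3).round(1),'y%.3f'%y,'Ft%.1f'%ft,'Fr%.1f'%(F[0]*np.cos(y)+F[1]*np.sin(y)),'Fz%.1f'%F[2])
sys.exit(abs(ft)>8.8)
E
python3 -m creep '{"translation":[[3.8,-2.8,-0.5],[5.7,-6.9,-1],[7.3,-11.1,-1.5],[8.4,-15.5,-2]],"yaw":[-0.1,-0.2,-0.3,-0.4],"gripper":[225,225,225,225]}' 5 >/dev/null;python3 g.py &&
python3 -m creep '{"translation":[[0.3,-1.5,-0.2]],"yaw":[-0.03],"gripper":[225]}' >/dev/null&&python3 g.py &&
python3 -m creep '{"translation":[[0.2,-1.5,-0.2]],"yaw":[-0.03],"gripper":[225]}' >/dev/null&&python3 g.py &&
python3 -m creep '{"translation":[[0.2,-1.5,-0.2]],"yaw":[-0.03],"gripper":[225]}' >/dev/null&&python3 g.py &&
python3 -m creep '{"translation":[[0.1,-1.5,-0.2]],"yaw":[-0.03],"gripper":[225]}' >/dev/null&&python3 g.py
```

```text
t15.22 [676.1  55.9 103.9] y0.222 Ft-3.8 Fr-6.2 Fz-0.0False
```

```bash
sed -i 's/sys.exit(abs(ft)>8.8)/sys.exit(int(abs(ft)>8.8))/' g.py
python3 -m creep '{"translation":[[0.8,-1.5,-0.2]],"yaw":[-0.03],"gripper":[225]}' >/dev/null&&python3 g.py &&
python3 -m creep '{"translation":[[0.4,-1.5,-0.2]],"yaw":[-0.03],"gripper":[225]}' >/dev/null&&python3 g.py &&
python3 -m creep '{"translation":[[0.2,-1.5,-0.2]],"yaw":[-0.03],"gripper":[225]}' >/dev/null&&python3 g.py &&
python3 -m creep '{"translation":[[0.1,-1.5,-0.2]],"yaw":[-0.03],"gripper":[225]}' >/dev/null&&python3 g.py
```

```text
t15.30 [676.3  54.3 103.6] y0.186 Ft-2.9 Fr-4.9 Fz3.6
t15.38 [676.4  53.1 103.5] y0.154 Ft-3.1 Fr-3.7 Fz1.6
t15.47 [676.3  51.9 103.6] y0.123 Ft-3.0 Fr-0.3 Fz0.8
t15.55 [676.3  50.9 103.5] y0.092 Ft-2.7 Fr-0.3 Fz-1.0
```

```bash
python3 -m creep '{"translation":[[0.1,-1.8,-0.2]],"yaw":[-0.03],"gripper":[225]}' >/dev/null&&python3 g.py &&
python3 -m creep '{"translation":[[0.1,-1.8,-0.2]],"yaw":[-0.03],"gripper":[225]}' >/dev/null&&python3 g.py &&
python3 -m creep '{"translation":[[0,-1.8,-0.2]],"yaw":[-0.03],"gripper":[225]}' >/dev/null&&python3 g.py &&
python3 -m creep '{"translation":[[0,-1.8,-0.2]],"yaw":[-0.03],"gripper":[225]}' >/dev/null&&python3 g.py &&
python3 -m creep '{"translation":[[-0.1,-1.8,-0.2]],"yaw":[-0.03],"gripper":[225]}' >/dev/null&&python3 g.py &&
python3 -m creep '{"translation":[[-0.1,-1.8,-0.2]],"yaw":[-0.03],"gripper":[225]}' >/dev/null&&python3 g.py &&
python3 -m creep '{"translation":[[-0.2,-1.8,-0.2]],"yaw":[-0.03],"gripper":[225]}' >/dev/null&&python3 g.py &&
python3 -m creep '{"translation":[[-0.2,-1.8,-0.2]],"yaw":[-0.03],"gripper":[225]}' >/dev/null&&python3 g.py &&
python3 -m creep '{"translation":[[-0.3,-1.8,-0.2]],"yaw":[-0.03],"gripper":[225]}' >/dev/null&&python3 g.py
```

```text
t15.63 [676.3  49.7 103.5] y0.061 Ft-3.7 Fr0.4 Fz-1.1
t15.72 [676.2  48.7 103.4] y0.030 Ft-9.2 Fr-0.7 Fz-0.3
```

```bash
python3 -m creep '{"translation":[[0,-0.8,0]],"yaw":[0],"gripper":[225]}' >/dev/null;python3 g.py &&
python3 -m creep '{"translation":[[0,-1,0]],"yaw":[0],"gripper":[225]}' >/dev/null&&python3 g.py
```

```text
t15.80 [676.1  48.8 103.5] y0.028 Ft-5.9 Fr0.8 Fz-1.4
t15.88 [676.1  48.8 103.5] y0.029 Ft-4.4 Fr0.8 Fz-1.5
```

```bash
python3 -m creep '{"translation":[[0,-2,0]],"yaw":[0],"gripper":[225]}' >/dev/null;python3 g.py &&
python3 -m creep '{"translation":[[0,-2.4,0]],"yaw":[0],"gripper":[225]}' >/dev/null&&python3 g.py
```

```text
t15.97 [676.   48.3 103.6] y0.029 Ft-11.0 Fr1.2 Fz-3.3
```

Lever NW is home: it held still at 11 N, against about 3 N while turning. Now the diagonal one, SE.

```bash
python3 -m creep '{"translation":[[0,0,0],[0,0,0],[0,0,25],[0,0,60],[0,0,60]],"yaw":[0,0,0,0,0],"gripper":[160,147,147,147,147]}' >/dev/null;python3 s.py
python3 -m creep '{"translation":[[-120,-100,0],[-120,-100,0],[-120,-100,0],[-120,-100,0],[-120,-100,0]],"yaw":[0.5,0.5,0.5,0.5,0.5],"gripper":[147,147,147,147,147]}' >/dev/null
python3 -m creep '{"translation":[[-61,-50,0],[-61,-50,0],[-61,-50,0],[-61,-50,0],[-61,-50,0]],"yaw":[0.2,0.2,0.2,0.2,0.2],"gripper":[147,147,147,147,147]}' >/dev/null
python3 s.py
```

```text
t16.38 p [678.1  48.1 170.8] yaw0.029 F [0.2 0.4 1.1] w39.4
t17.22 p [ 495.1 -104.7  172.2] yaw0.735 F [-0.3  0.5  0.7] w40.0
```

```bash
python3 -m creep '{"translation":[[1.7,4.7,-20],[1.7,4.7,-40],[1.7,4.7,-64],[1.7,4.7,-64]],"yaw":[0,0,0,0],"gripper":[147,147,147,147]}' 5 >/dev/null;python3 s.py
python3 -m creep '{"translation":[[0,0,0],[0,0,0],[0,0,0],[0,0,0],[0,0,0]],"yaw":[0,0,0,0,0],"gripper":[225,225,225,225,225]}' 5 >/dev/null;python3 s.py
python3 -m creep '{"translation":[[0,0,0]],"yaw":[0],"gripper":[225]}' 5 >/dev/null;python3 s.py
```

```text
t17.55 p [495.9 -98.7 104.5] yaw0.735 F [-0.5 -0.2  0.3] w39.5
t17.97 p [496.5 -98.9 105.4] yaw0.735 F [ 1.1 -0.1  1.1] w13.7
t18.05 p [496.7 -98.9 105.8] yaw0.734 F [ 1.3  0.3 -6.9] w14.2
```

```bash
python3 -m creep '{"translation":[[-3.4,2.4,-0.5],[-6,6.1,-1],[-8.1,10.1,-1.5],[-9.8,14.2,-2]],"yaw":[-0.1,-0.2,-0.3,-0.39],"gripper":[225,225,225,225]}' 5 >/dev/null;python3 g.py &&
python3 -m creep '{"translation":[[-0.6,1.7,-0.2]],"yaw":[-0.03],"gripper":[225]}' >/dev/null&&python3 g.py &&
python3 -m creep '{"translation":[[-0.5,1.7,-0.2]],"yaw":[-0.03],"gripper":[225]}' >/dev/null&&python3 g.py &&
python3 -m creep '{"translation":[[-0.5,1.8,-0.2]],"yaw":[-0.03],"gripper":[225]}' >/dev/null&&python3 g.py &&
python3 -m creep '{"translation":[[-0.4,1.8,-0.2]],"yaw":[-0.03],"gripper":[225]}' >/dev/null&&python3 g.py &&
python3 -m creep '{"translation":[[-0.4,1.8,-0.2]],"yaw":[-0.03],"gripper":[225]}' >/dev/null&&python3 g.py &&
python3 -m creep '{"translation":[[-0.3,1.8,-0.2]],"yaw":[-0.03],"gripper":[225]}' >/dev/null&&python3 g.py &&
python3 -m creep '{"translation":[[-0.3,1.8,-0.2]],"yaw":[-0.03],"gripper":[225]}' >/dev/null&&python3 g.py &&
python3 -m creep '{"translation":[[-0.2,1.8,-0.2]],"yaw":[-0.03],"gripper":[225]}' >/dev/null&&python3 g.py &&
python3 -m creep '{"translation":[[-0.1,1.8,-0.2]],"yaw":[-0.03],"gripper":[225]}' >/dev/null&&python3 g.py
```

```text
t18.38 [487.2 -84.9 104.2] y0.339 Ft3.9 Fr2.7 Fz-2.4
t18.47 [486.7 -83.2 104.2] y0.304 Ft3.7 Fr1.2 Fz-6.5
t18.55 [486.3 -81.7 104.1] y0.271 Ft4.2 Fr1.2 Fz-6.4
t18.63 [485.8 -80.2 103.9] y0.239 Ft5.3 Fr1.7 Fz-5.0
t18.72 [485.5 -78.7 103.7] y0.208 Ft3.6 Fr1.6 Fz-5.2
t18.80 [485.1 -77.3 103.6] y0.176 Ft4.2 Fr1.7 Fz-4.6
t18.88 [484.8 -75.8 103.4] y0.144 Ft4.6 Fr0.7 Fz-4.4
t18.97 [484.6 -74.4 103.2] y0.112 Ft3.7 Fr2.4 Fz-5.3
t19.05 [484.4 -73.  103.1] y0.080 Ft3.6 Fr2.8 Fz-4.7
t19.13 [484.3 -71.5 102.9] y0.048 Ft4.1 Fr1.2 Fz-4.7
```

```bash
python3 -m creep '{"translation":[[-0.1,1.8,-0.2]],"yaw":[-0.03],"gripper":[225]}' >/dev/null&&python3 g.py &&
python3 -m creep '{"translation":[[0,1.8,-0.2]],"yaw":[-0.03],"gripper":[225]}' >/dev/null&&python3 g.py &&
python3 -m creep '{"translation":[[0,1.8,-0.2]],"yaw":[-0.03],"gripper":[225]}' >/dev/null&&python3 g.py &&
python3 -m creep '{"translation":[[0.1,1.8,-0.2]],"yaw":[-0.03],"gripper":[225]}' >/dev/null&&python3 g.py &&
python3 -m creep '{"translation":[[0.1,1.8,-0.2]],"yaw":[-0.03],"gripper":[225]}' >/dev/null&&python3 g.py &&
python3 -m creep '{"translation":[[0.2,1.8,-0.2]],"yaw":[-0.03],"gripper":[225]}' >/dev/null&&python3 g.py &&
python3 -m creep '{"translation":[[0.3,1.8,-0.2]],"yaw":[-0.03],"gripper":[225]}' >/dev/null&&python3 g.py &&
python3 -m creep '{"translation":[[0.3,1.8,-0.2]],"yaw":[-0.03],"gripper":[225]}' >/dev/null&&python3 g.py &&
python3 -m creep '{"translation":[[0.4,1.8,-0.2]],"yaw":[-0.03],"gripper":[225]}' >/dev/null&&python3 g.py
```

```text
t19.22 [484.2 -70.1 102.8] y0.017 Ft4.1 Fr1.0 Fz-5.2
t19.30 [484.1 -68.7 102.6] y-0.015 Ft4.3 Fr0.9 Fz-4.0
t19.38 [484.2 -67.5 102.6] y-0.047 Ft9.7 Fr2.0 Fz-3.6
```

```bash
python3 -m creep '{"translation":[[0,1,0]],"yaw":[0],"gripper":[225]}' >/dev/null;python3 g.py &&
python3 -m creep '{"translation":[[0,2,0]],"yaw":[0],"gripper":[225]}' >/dev/null;python3 g.py
python3 -m creep '{"translation":[[0,0,0],[0,0,0],[0,0,25],[0,0,60],[0,0,60]],"yaw":[0,0,0,0,0],"gripper":[160,147,147,147,147]}' >/dev/null;python3 s.py
```

```text
t19.47 [484.3 -67.4 102.7] y-0.049 Ft8.7 Fr1.1 Fz-5.2
t19.55 [484.3 -66.5 102.7] y-0.049 Ft9.4 Fr2.2 Fz-5.8
t19.97 p [486.4 -66.8 168.4] yaw-0.049 F [0.8 0.2 0.7] w39.7
```

```bash
python3 -m creep '{"translation":[[-1.5,-1,-20],[-1.5,-1,-40],[-1.5,-1,-63],[-1.5,-1,-63]],"yaw":[0,0,0,0],"gripper":[147,147,147,147]}' 10 >/dev/null;python3 s.py
python3 -m creep '{"translation":[[0,0,0],[0,0,0],[0,0,0],[0,0,0],[0,0,0]],"yaw":[0,0,0,0,0],"gripper":[225,225,225,225,225]}' 10 >/dev/null;python3 s.py
python3 -m creep '{"translation":[[0,0,0]],"yaw":[0],"gripper":[225]}' 10 >/dev/null;python3 g.py
python3 -m creep '{"translation":[[0,1.5,0]],"yaw":[0],"gripper":[225]}' 10 >/dev/null;python3 g.py &&
python3 -m creep '{"translation":[[0,1.5,0]],"yaw":[0],"gripper":[225]}' 10 >/dev/null;python3 g.py
```

```text
t20.30 p [483.3 -67.3 102.3] yaw-0.049 F [-0.7  0.2 -0.1] w40.0
t20.72 p [483.7 -67.9 103.3] yaw-0.049 F [-1.4 -4.3  3.4] w13.7
t20.80 [483.8 -68.2 103.8] y-0.049 Ft1.2 Fr1.9 Fz-8.6
t20.88 [483.8 -67.3 103.9] y-0.049 Ft12.7 Fr2.0 Fz-8.8
t20.88 [483.8 -67.3 103.9] y-0.049 Ft12.7 Fr2.0 Fz-8.8
```

SE is confirmed home: it held at 12.7 N and the peg position is unchanged. Next NE.

```bash
python3 -m creep '{"translation":[[0,0,0],[0,0,0],[0,0,25],[0,0,63],[0,0,63]],"yaw":[0,0,0,0,0],"gripper":[160,147,147,147,147]}' >/dev/null;python3 s.py
python3 -m creep '{"translation":[[60,-10,0],[60,-10,0],[60,-10,0],[60,-10,0],[60,-10,0]],"yaw":[0.6,0.6,0.6,0.6,0.6],"gripper":[147,147,147,147,147]}' >/dev/null
python3 -m creep '{"translation":[[60,-12,0],[60,-12,0],[60,-12,0],[60,-12,0],[60,-12,0]],"yaw":[0.6,0.6,0.6,0.6,0.6],"gripper":[147,147,147,147,147]}' >/dev/null
python3 -m creep '{"translation":[[55,-12,0],[55,-12,0],[55,-12,0],[55,-12,0],[55,-12,0]],"yaw":[0.6,0.6,0.6,0.6,0.6],"gripper":[147,147,147,147,147]}' >/dev/null
python3 s.py
```

```text
t21.30 p [486.2 -67.5 173. ] yaw-0.049 F [ 0.7 -0.5  1. ] w39.2
t22.55 p [ 662.1 -100.8  172.7] yaw1.771 F [ 0.2 -0.6  0.4] w39.7
```

```bash
python3 -m creep '{"translation":[[-1.5,-2.5,0],[-1.5,-2.5,-10],[-1.5,-2.5,-30],[-1.5,-2.5,-64],[-1.5,-2.5,-64]],"yaw":[0.27,0.27,0.27,0.27,0.27],"gripper":[147,147,147,147,147]}' 8 >/dev/null;python3 s.py
python3 -m creep '{"translation":[[0,0,0],[0,0,0],[0,0,0],[0,0,0],[0,0,0]],"yaw":[0,0,0,0,0],"gripper":[225,225,225,225,225]}' 8 >/dev/null;python3 s.py
python3 -m creep '{"translation":[[0,0,0]],"yaw":[0],"gripper":[225]}' 8 >/dev/null;python3 s.py
```

```text
t22.97 p [ 658.3 -102.6  102.7] yaw2.041 F [-1.1  0.  -1.2] w40.0
t23.38 p [ 659.  -102.7  104.3] yaw2.041 F [ 2.5 -1.1  1.9] w13.7
t23.47 p [ 659.  -102.5  104.8] yaw2.041 F [-0.5  2.4 -7.7] w14.0
```

```bash
python3 -m creep '{"translation":[[-3.6,-2.6,-0.5],[-7.9,-4.1,-1],[-12.2,-5,-1.5],[-16.7,-5.6,-2]],"yaw":[-0.1,-0.2,-0.3,-0.4],"gripper":[225,225,225,225]}' 8 >/dev/null;python3 g.py &&
python3 -m creep '{"translation":[[-1.7,-0.1,-0.2]],"yaw":[-0.03],"gripper":[225]}' >/dev/null&&python3 g.py &&
python3 -m creep '{"translation":[[-1.7,0,-0.2]],"yaw":[-0.03],"gripper":[225]}' >/dev/null&&python3 g.py &&
python3 -m creep '{"translation":[[-1.7,0,-0.2]],"yaw":[-0.03],"gripper":[225]}' >/dev/null&&python3 g.py &&
python3 -m creep '{"translation":[[-1.7,0.1,-0.2]],"yaw":[-0.03],"gripper":[225]}' >/dev/null&&python3 g.py &&
python3 -m creep '{"translation":[[-1.7,0.1,-0.2]],"yaw":[-0.03],"gripper":[225]}' >/dev/null&&python3 g.py &&
python3 -m creep '{"translation":[[-1.7,0.2,-0.2]],"yaw":[-0.03],"gripper":[225]}' >/dev/null&&python3 g.py &&
python3 -m creep '{"translation":[[-1.7,0.2,-0.2]],"yaw":[-0.03],"gripper":[225]}' >/dev/null&&python3 g.py &&
python3 -m creep '{"translation":[[-1.7,0.3,-0.2]],"yaw":[-0.03],"gripper":[225]}' >/dev/null&&python3 g.py &&
python3 -m creep '{"translation":[[-1.7,0.3,-0.2]],"yaw":[-0.03],"gripper":[225]}' >/dev/null&&python3 g.py
```

```text
t23.80 [ 642.  -107.   102.4] y1.636 Ft2.4 Fr8.8 Fz-5.5
t23.88 [ 640.  -106.6  102.3] y1.601 Ft2.9 Fr-1.3 Fz-1.9
t23.97 [ 638.4 -106.4  102.3] y1.569 Ft2.8 Fr-0.8 Fz-4.4
t24.05 [ 636.8 -106.4  102.2] y1.537 Ft3.1 Fr0.0 Fz-5.8
t24.13 [ 635.2 -106.2  102. ] y1.505 Ft3.9 Fr0.3 Fz-4.3
t24.22 [ 633.6 -106.   101.8] y1.473 Ft4.9 Fr0.7 Fz-4.9
t24.30 [ 632.1 -105.8  101.6] y1.442 Ft3.4 Fr0.2 Fz-5.1
t24.38 [ 630.8 -105.6  101.6] y1.410 Ft9.5 Fr1.0 Fz-5.5
```

```bash
python3 -m creep '{"translation":[[-1.2,0.2,0]],"yaw":[0],"gripper":[225]}' >/dev/null;python3 g.py &&
python3 -m creep '{"translation":[[-1.4,0.2,0]],"yaw":[0],"gripper":[225]}' >/dev/null;python3 g.py
```

```text
t24.47 [ 630.4 -105.3  101.8] y1.408 Ft12.2 Fr0.7 Fz-8.2
t24.47 [ 630.4 -105.3  101.8] y1.408 Ft12.2 Fr0.7 Fz-8.2
```

```bash
python3 -m creep '{"translation":[[0,0,0],[0,0,0],[0,0,25],[0,0,63],[0,0,63]],"yaw":[0,0,0,0,0],"gripper":[160,147,147,147,147]}' >/dev/null;python3 s.py
python3 -m creep '{"translation":[[-80,110,0],[-80,110,0],[-80,110,0],[-80,110,0],[-80,110,0]],"yaw":[0.5,0.5,0.5,0.5,0.5],"gripper":[147,147,147,147,147]}' >/dev/null
python3 -m creep '{"translation":[[-54,73,0],[-54,73,0],[-54,73,0],[-54,73,0],[-54,73,0]],"yaw":[0.22,0.22,0.22,0.22,0.22],"gripper":[147,147,147,147,147]}' >/dev/null
python3 s.py
```

```text
t24.88 p [ 632.5 -105.9  172.2] yaw1.408 F [ 1.  -0.3  1.4] w39.4
t25.72 p [498.4  78.6 173.7] yaw2.134 F [ 0.5  0.  -0. ] w39.8
```

```bash
python3 -m creep '{"translation":[[0.3,0,-20],[0.3,0,-40],[0.3,0,-66],[0.3,0,-66]],"yaw":[0,0,0,0],"gripper":[147,147,147,147]}' 8 >/dev/null;python3 s.py
python3 -m creep '{"translation":[[0,0,0],[0,0,0],[0,0,0],[0,0,0],[0,0,0]],"yaw":[0,0,0,0,0],"gripper":[225,225,225,225,225]}' 8 >/dev/null;python3 s.py
python3 -m creep '{"translation":[[0,0,0]],"yaw":[0],"gripper":[225]}' 8 >/dev/null;python3 s.py
```

```text
t26.05 p [497.8  77.  103.7] yaw2.130 F [-0.3  0.2 -1.8] w39.7
t26.47 p [498.4  76.9 104.7] yaw2.130 F [-0.2  0.5  1.9] w13.6
t26.55 p [498.6  76.8 105.1] yaw2.130 F [ 1.  -2.  -6.7] w13.8
```

```bash
python3 -m creep '{"translation":[[3.7,3,-0.5],[7.7,4.7,-1],[12,6,-1.5],[16.3,7,-2]],"yaw":[-0.1,-0.2,-0.3,-0.4],"gripper":[225,225,225,225]}' 8 >/dev/null;python3 g.py &&
python3 -m creep '{"translation":[[1.7,0.3,-0.2]],"yaw":[-0.03],"gripper":[225]}' >/dev/null&&python3 g.py &&
python3 -m creep '{"translation":[[1.7,0.2,-0.2]],"yaw":[-0.03],"gripper":[225]}' >/dev/null&&python3 g.py &&
python3 -m creep '{"translation":[[1.7,0.2,-0.2]],"yaw":[-0.03],"gripper":[225]}' >/dev/null&&python3 g.py &&
python3 -m creep '{"translation":[[1.7,0.1,-0.2]],"yaw":[-0.03],"gripper":[225]}' >/dev/null&&python3 g.py &&
python3 -m creep '{"translation":[[1.7,0.1,-0.2]],"yaw":[-0.03],"gripper":[225]}' >/dev/null&&python3 g.py &&
python3 -m creep '{"translation":[[1.7,0,-0.2]],"yaw":[-0.03],"gripper":[225]}' >/dev/null&&python3 g.py &&
python3 -m creep '{"translation":[[1.7,0,-0.2]],"yaw":[-0.03],"gripper":[225]}' >/dev/null&&python3 g.py &&
python3 -m creep '{"translation":[[1.7,-0.1,-0.2]],"yaw":[-0.03],"gripper":[225]}' >/dev/null&&python3 g.py &&
python3 -m creep '{"translation":[[1.7,-0.1,-0.2]],"yaw":[-0.03],"gripper":[225]}' >/dev/null&&python3 g.py
```

```text
t26.88 [514.4  84.1 103. ] y1.725 Ft-3.2 Fr2.1 Fz-1.7
t26.97 [515.8  84.6 102.7] y1.689 Ft-3.1 Fr0.7 Fz-1.1
t27.05 [517.2  84.9 102.5] y1.657 Ft-2.1 Fr-1.5 Fz-0.9
t27.13 [518.6  85.2 102.3] y1.626 Ft-1.7 Fr-1.7 Fz-1.0
t27.22 [520.   85.3 102.2] y1.594 Ft-1.9 Fr-1.0 Fz-0.7
t27.30 [521.3  85.4 102. ] y1.562 Ft-2.2 Fr-2.1 Fz-0.4
t27.38 [522.7  85.5 101.9] y1.531 Ft-1.8 Fr-0.8 Fz-1.0
t27.47 [524.   85.5 101.7] y1.500 Ft-2.0 Fr-0.6 Fz-1.3
t27.55 [525.4  85.5 101.6] y1.468 Ft-2.8 Fr0.2 Fz0.0
t27.63 [526.7  85.5 101.5] y1.437 Ft-1.9 Fr-0.2 Fz0.0
```

```bash
python3 -m creep '{"translation":[[1.7,-0.2,-0.2]],"yaw":[-0.03],"gripper":[225]}' >/dev/null&&python3 g.py &&
python3 -m creep '{"translation":[[1.7,-0.2,-0.2]],"yaw":[-0.03],"gripper":[225]}' >/dev/null&&python3 g.py &&
python3 -m creep '{"translation":[[1.7,-0.3,-0.2]],"yaw":[-0.03],"gripper":[225]}' >/dev/null&&python3 g.py &&
python3 -m creep '{"translation":[[1.7,-0.3,-0.2]],"yaw":[-0.03],"gripper":[225]}' >/dev/null&&python3 g.py &&
python3 -m creep '{"translation":[[1.7,-0.4,-0.2]],"yaw":[-0.03],"gripper":[225]}' >/dev/null&&python3 g.py &&
python3 -m creep '{"translation":[[1.7,-0.4,-0.2]],"yaw":[-0.03],"gripper":[225]}' >/dev/null&&python3 g.py &&
python3 -m creep '{"translation":[[1.7,-0.5,-0.2]],"yaw":[-0.03],"gripper":[225]}' >/dev/null&&python3 g.py &&
python3 -m creep '{"translation":[[1.7,-0.5,-0.2]],"yaw":[-0.03],"gripper":[225]}' >/dev/null&&python3 g.py
```

```text
t27.72 [528.   85.3 101.4] y1.405 Ft-3.1 Fr-0.2 Fz0.1
t27.80 [529.4  85.2 101.2] y1.374 Ft-4.1 Fr-1.0 Fz-0.6
t27.88 [530.1  85.1 101. ] y1.342 Ft-12.2 Fr-0.8 Fz5.3
```

```bash
python3 -m creep '{"translation":[[1.3,-0.3,0]],"yaw":[0],"gripper":[225]}' >/dev/null;python3 g.py
python3 -m creep '{"translation":[[0,0,0],[0,0,0],[0,0,25],[0,0,63],[0,0,63]],"yaw":[0,0,0,0,0],"gripper":[160,147,147,147,147]}' >/dev/null;python3 s.py
python3 -m creep '{"translation":[[-30,120,0],[-30,120,0],[-30,120,0],[-30,120,0],[-30,120,0]],"yaw":[0.5,0.5,0.5,0.5,0.5],"gripper":[130,130,130,130,130]}' >/dev/null
python3 -m creep '{"translation":[[-26,97,-40],[-26,97,-60],[-26,97,-60],[-26,97,-60],[-26,97,-60]],"yaw":[0.22,0.22,0.22,0.22,0.22],"gripper":[130,130,130,130,130]}' >/dev/null
python3 s.py
python3 - <<'E'
from h import *
for n in('top','scene'):
    c=ctrl.camera(n);Y=cloud(c);print(n)
    clusters(Y,.095,.125,(.42,.72,-.14,.12),3)
    if n=='scene':
        clusters(Y,.0345,.055,(.45,.51,.27,.34),3)
        a=cv2.resize(c['pixels'][150:250,200:310,::-1],None,fx=6,fy=6,interpolation=cv2.INTER_CUBIC)
        cv2.imwrite('pics/s4.png',a[:600])
    m=(abs(Y[...,0]-.581)<.045)&(abs(Y[...,1]+.0115)<.045)&(Y[...,2]>.055)&(Y[...,2]<.08);p=Y[m]
    print('cover',np.linalg.lstsq(np.c_[p[:,:2]-[.581,-.0115],np.ones(len(p))],p[:,2],rcond=None)[0].round(4))
    u=c['pixels'];
E
```

```text
t27.97 [530.1  85.1 100.9] y1.340 Ft-12.0 Fr-2.2 Fz5.1
t28.38 p [532.6  85.4 170.4] yaw1.341 F [0.4 0.3 1.8] w39.0
t29.22 p [475.9 304.  109.7] yaw2.067 F [ 0.8 -0.   0.7] w45.9
top
29 px(219.0,154.3) mean [0.6753 0.0494 0.1088] mid [0.6768 0.0494 0.106 ] zmax 0.1159
5 px(262.2,170.2) mean [ 0.6378 -0.0618  0.0956] mid [ 0.6383 -0.0613  0.0956] zmax 0.0961
3 px(218.0,172.0) mean [0.6314 0.0521 0.0968] mid [0.6315 0.0522 0.0964] zmax 0.0978
28 px(279.0,173.1) mean [ 0.6281 -0.1047  0.1094] mid [ 0.6296 -0.1048  0.1054] zmax 0.1159
29 px(202.5,211.9) mean [0.5266 0.0865 0.1098] mid [0.5274 0.0868 0.105 ] zmax 0.1143
9 px(263.9,212.1) mean [ 0.5295 -0.0676  0.0963] mid [ 0.5286 -0.0679  0.0964] zmax 0.0975
10 px(220.4,214.1) mean [0.5228 0.0427 0.0971] mid [0.5218 0.0425 0.0973] zmax 0.099
23 px(263.9,230.2) mean [ 0.4833 -0.0683  0.1117] mid [ 0.4828 -0.0685  0.1062] zmax 0.1152
cover [-0.0019  0.0024  0.0657]
scene
28 px(271.5,161.0) mean [0.532  0.0816 0.108 ] mid [0.5321 0.0819 0.107 ] zmax 0.1179
7 px(260.1,168.0) mean [0.5227 0.0414 0.0969] mid [0.5229 0.0414 0.0977] zmax 0.1002
34 px(224.9,175.5) mean [ 0.4877 -0.0716  0.1076] mid [ 0.4857 -0.0708  0.1062] zmax 0.1168
9 px(235.9,184.3) mean [ 0.5308 -0.0694  0.0972] mid [ 0.5292 -0.0697  0.0968] zmax 0.0983
8 px(289.6,182.8) mean [0.6343 0.0475 0.0967] mid [0.6341 0.0483 0.0968] zmax 0.0985
38 px(302.1,186.7) mean [0.6805 0.0465 0.1073] mid [0.6791 0.0484 0.1064] zmax 0.1177
8 px(265.8,199.9) mean [ 0.6411 -0.0626  0.0982] mid [ 0.6402 -0.0626  0.098 ] zmax 0.0994
39 px(252.1,203.6) mean [ 0.6336 -0.1093  0.107 ] mid [ 0.6322 -0.109   0.1065] zmax 0.118
32 px(300.8,146.2) mean [0.4755 0.3005 0.0408] mid [0.4737 0.301  0.0405] zmax 0.0448
cover [ 0.0062 -0.004   0.0677]
```

View pics/s4.png

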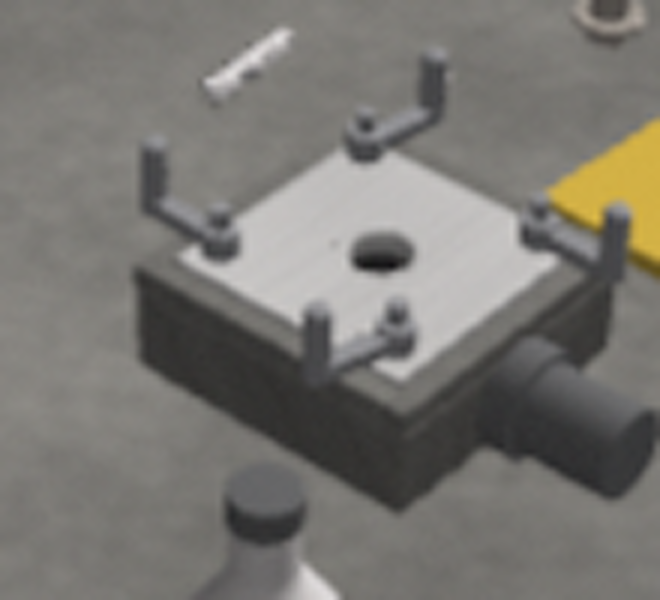

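The cover looks flat and about 6–8 mm lower, with all four levers home. Now I'll get the port centre from both cameras, using the levers to correct camera bias, and grasp the stopper.

```bash
python3 -m creep '{"translation":[[-0.3,-1.8,-20],[-0.3,-1.8,-45],[-0.3,-1.8,-70],[-0.3,-1.8,-71]],"yaw":[0,0,0,0],"gripper":[130,130,130,130]}' 8 >/dev/null;python3 s.py
python3 - <<'E'
from h import *
for n in('top','scene'):
    c=ctrl.camera(n);g=cv2.cvtColor(c['pixels'],cv2.COLOR_RGB2GRAY)
    X=np.array([.581,-.01,.066]);q=c['R']@X+c['t'];u0,v0=c['fx']*q[0]/q[2]+c['cx'],c['fy']*q[1]/q[2]+c['cy']
    s=8;r=14;p=cv2.resize(g[int(v0)-r:int(v0)+r,int(u0)-r:int(u0)+r],None,fx=s,fy=s,interpolation=cv2.INTER_CUBIC)
    t,b=cv2.threshold(p,0,255,cv2.THRESH_BINARY_INV+cv2.THRESH_OTSU)
    cs,_=cv2.findContours(b,cv2.RETR_EXTERNAL,cv2.CHAIN_APPROX_NONE)
    cs=[k for k in cs if cv2.contourArea(k)>100];k=min(cs,key=lambda k:np.hypot(*(k.mean(0)[0]-r*s)))
    e=cv2.fitEllipse(k);print(n,e,t)
    u=int(u0)-r+(e[0][0]+.5)/s-.5;v=int(v0)-r+(e[0][1]+.5)/s-.5
    d=c['R'].T@np.array([(u-c['cx'])/c['fx'],(v-c['cy'])/c['fy'],1]);o=-c['R'].T@c['t'];print((o+d*(.066-o[2])/d[2]).round(4), (o+d*(.068-o[2])/d[2]).round(4))
    cv2.imwrite('pics/hand_%s.png'%n,cv2.resize(c['pixels'][90:200,240:350,::-1],None,fx=5,fy=5,interpolation=cv2.INTER_CUBIC))
E
```

```text
t29.65 p [476.1 299.2  37.5] yaw2.063 F [-0.5 -0.6 -0.2] w46.3
top ((113.15604400634766, 119.21994018554688), (94.53387451171875, 96.32005310058594), 86.6671371459961) 130.0
[ 0.5805 -0.0085  0.066 ] [ 0.5802 -0.0086  0.068 ]
scene ((125.20512390136719, 122.4417953491211), (56.11537551879883, 87.73875427246094), 87.23597717285156) 143.0
[ 0.5833 -0.0089  0.066 ] [ 0.5851 -0.0109  0.068 ]
```

View pics/hand_scene.png

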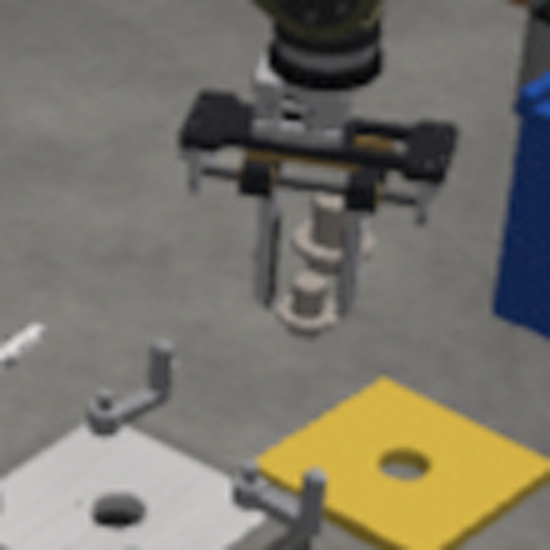

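```bash
python3 -m creep '{"translation":[[-0.5,2,0],[-0.5,4.3,0.5],[-0.5,4.3,0.5]],"yaw":[0,0,0],"gripper":[130,130,130]}' 12 >/dev/null;python3 s.py
python3 -m creep '{"translation":[[0,0,0],[0,0,0],[0,0,0],[0,0,0],[0,0,0]],"yaw":[0,0,0,0,0],"gripper":[225,225,225,225,225]}' 12 >/dev/null;python3 s.py
python3 -m creep '{"translation":[[0,0,0],[0,0,0]],"yaw":[0,0],"gripper":[225,225]}' 12 >/dev/null;python3 s.py
```

```text
t30.00 p [477.8 305.4  43.4] yaw2.064 F [0.3 0.7 0.1] w45.9
t30.42 p [477.8 305.4  43.6] yaw2.064 F [-0.2  0.3  3.4] w23.8
t30.58 p [477.8 305.4  43.6] yaw2.064 F [ 0.6 -0.7  1.1] w23.3
```

```bash
python3 -m creep '{"translation":[[0,0,15],[0,0,50],[0,0,90],[0,0,130],[0,0,145]],"yaw":[0,0,0,0,0],"gripper":[225,225,225,225,225]}' 12 >/dev/null;python3 s.py
python3 -m creep '{"translation":[[25,-60,0],[45,-120,0],[55,-160,0],[60,-180,0],[60,-180,0]],"yaw":[0,0,0,0,0],"gripper":[225,225,225,225,225]}' >/dev/null;python3 s.py
python3 -m creep '{"translation":[[20,-60,0],[35,-100,0],[42,-128,0],[42,-130,0],[42,-130,0]],"yaw":[0,0,0,0,0],"gripper":[225,225,225,225,225]}' >/dev/null;python3 s.py
python3 -m creep '{"translation":[[0,0,0],[0,0,0]],"yaw":[0,0],"gripper":[225,225]}' >/dev/null;python3 s.py
python3 - <<'E'
from h import *
o=ctrl.get_obs()['ee_pos'];print(o)
for n in('top','scene'):
    c=ctrl.camera(n);Y=cloud(c);print(n)
    z=o[2]
    clusters(Y,z-.050,z-.0265,(.53,.63,-.06,.05),6)
    cv2.imwrite('pics/ins_%s.png'%n,cv2.resize(c['pixels'][100:230,200:330,::-1],None,fx=4.5,fy=4.5,interpolation=cv2.INTER_CUBIC))
E
```

```text
t31.00 p [478.9 306.1 194.1] yaw2.064 F [ 0.8  0.6 -0.5] w23.3
t31.42 p [539.5 122.6 194.1] yaw2.062 F [ 0.7  1.  -0.5] w23.5
t31.83 p [582.  -10.8 193.5] yaw2.058 F [ 0.5  0.5 -0.1] w23.9
t32.00 p [581.7 -10.4 193.3] yaw2.058 F [-0.2 -0.5 -0.1] w23.3
[ 0.58172829 -0.01041746  0.19325268]
top
scene
34 px(263.1,167.2) mean [ 0.5892 -0.0203  0.1616] mid [ 0.5882 -0.0167  0.1592] zmax 0.1667
```

View pics/ins_scene.png

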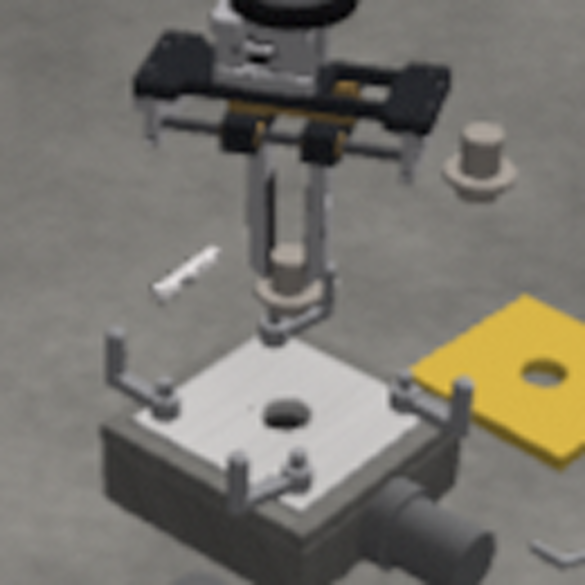

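The stopper hangs upright over the port. Its flange is centred at crop (290,293), spanning columns 257–323, and the port is at (286,413). I'll compare the two by projection before lowering.

Run:
```python
from h import *
c=pickle.load(open('scene.pkl','rb'))
def at(u,v,z):
    d=c['R'].T@np.array([(u-c['cx'])/c['fx'],(v-c['cy'])/c['fy'],1]);o=-c['R'].T@c['t'];return (o+d*(z-o[2])/d[2]).round(4)
zf=.1933-.0276   # flange top
print('flange',at(200+290/4.5-.4,100+291/4.5-.4,zf),'port',at(200+286/4.5-.4,100+413/4.5-.4,.066))
```

```text
flange [ 0.585  -0.0122  0.1657] port [ 0.5816 -0.0073  0.066 ]
```

```bash
python3 -m creep '{"translation":[[-0.3,1.6,-20],[-0.3,1.6,-50],[-0.3,1.6,-72],[-0.3,1.6,-79],[-0.3,1.6,-79]],"yaw":[0,0,0,0,0],"gripper":[225,225,225,225,225]}' >/dev/null;python3 s.py
python3 -m creep '{"translation":[[0,0,-1],[0,0,-2]],"yaw":[0,0],"gripper":[225,225]}' >/dev/null;python3 s.py
python3 - <<'E'
from h import *
c=ctrl.camera('scene');cv2.imwrite('pics/ins2.png',cv2.resize(c['pixels'][130:230,200:330,::-1],None,fx=5,fy=5,interpolation=cv2.INTER_CUBIC))
E
```

```text
t32.52 p [580.7  -7.3 113.1] yaw2.061 F [ 0.1  0.4 -0.4] w24.0
t32.68 p [581.3  -6.9 112.6] yaw2.061 F [-0.4  1.2 -0.9] w23.5
```

View pics/ins2.png

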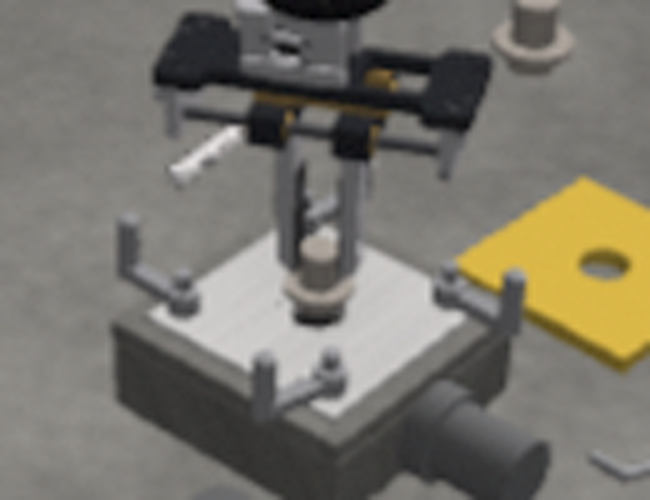

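The plug is right above the port at crop (318,310). I'll correct by about 2 mm and lower with a force guard.

```bash
cat > gz.py <<'E'
import sys
from station import ctrl
o=ctrl.get_obs();F=o['force'];print('t%.2f'%o['time_s'],(o['ee_pos']*1e3).round(1),F.round(1));sys.exit(int(abs(F).max()>5))
E
python3 -m creep '{"translation":[[0.4,-1.6,0],[0.4,-1.6,-1]],"yaw":[0,0],"gripper":[225,225]}' >/dev/null;python3 gz.py &&
python3 -m creep '{"translation":[[0,0,-1],[0,0,-2]],"yaw":[0,0],"gripper":[225,225]}' >/dev/null;python3 gz.py &&
python3 -m creep '{"translation":[[0,0,-1],[0,0,-2]],"yaw":[0,0],"gripper":[225,225]}' >/dev/null;python3 gz.py &&
python3 -m creep '{"translation":[[0,0,-1],[0,0,-2]],"yaw":[0,0],"gripper":[225,225]}' >/dev/null;python3 gz.py &&
python3 -m creep '{"translation":[[0,0,-1],[0,0,-2]],"yaw":[0,0],"gripper":[225,225]}' >/dev/null;python3 gz.py &&
python3 -m creep '{"translation":[[0,0,-1],[0,0,-2]],"yaw":[0,0],"gripper":[225,225]}' >/dev/null;python3 gz.py &&
python3 -m creep '{"translation":[[0,0,-1],[0,0,-2]],"yaw":[0,0],"gripper":[225,225]}' >/dev/null;python3 gz.py
```

```text
t32.90 [582.2  -8.8 112.5] [-0.7 -0.8 -1. ]
t33.07 [582.4  -8.9 111. ] [ 0.2  0.1 -0.8]
t33.23 [582.5  -9.  108.9] [ 0.2  0.3 -0.6]
t33.40 [582.4  -9.  106.8] [ 0.8 -0.  -0.9]
t33.57 [582.4  -9.  104.6] [ 0.2 -0.7 -0.8]
t33.73 [582.4  -9.  102.5] [-0.2  0.5 -0.8]
t33.90 [582.4  -8.9 100.3] [-0.6 -0.6 -0.8]
```

```bash
python3 -m creep '{"translation":[[0,0,-1]],"yaw":[0],"gripper":[225]}' >/dev/null;python3 gz.py &&
python3 -m creep '{"translation":[[0,0,-1]],"yaw":[0],"gripper":[225]}' >/dev/null;python3 gz.py &&
python3 -m creep '{"translation":[[0,0,-1]],"yaw":[0],"gripper":[225]}' >/dev/null;python3 gz.py &&
python3 -m creep '{"translation":[[0,0,-1]],"yaw":[0],"gripper":[225]}' >/dev/null;python3 gz.py &&
python3 -m creep '{"translation":[[0,0,-1]],"yaw":[0],"gripper":[225]}' >/dev/null;python3 gz.py &&
python3 -m creep '{"translation":[[0,0,-1]],"yaw":[0],"gripper":[225]}' >/dev/null;python3 gz.py
```

```text
t33.98 [582.4  -9.   99.2] [-0.2  0.4 -0.9]
t34.07 [582.6  -8.9  98.7] [-5.9  0.2 12.6]
t34.07 [582.6  -8.9  98.7] [-5.9  0.2 12.6]
t34.07 [582.6  -8.9  98.7] [-5.9  0.2 12.6]
t34.07 [582.6  -8.9  98.7] [-5.9  0.2 12.6]
t34.07 [582.6  -8.9  98.7] [-5.9  0.2 12.6]
```

Flange contact came at z = 98.7 mm, and I predicted 98.6 mm. Release, retreat and inspect.

```bash
python3 -m creep '{"translation":[[0,0,0.3],[0,0,0.3],[0,0,0.3],[0,0,0.3]],"yaw":[0,0,0,0],"gripper":[180,140,130,130]}' >/dev/null;python3 s.py
python3 -m creep '{"translation":[[0,0,15],[0,0,40],[0,0,75],[0,0,110],[0,0,115]],"yaw":[0,0,0,0,0],"gripper":[130,130,130,130,130]}' >/dev/null;python3 s.py
python3 -m creep '{"translation":[[-30,40,0],[-70,80,0],[-100,110,0],[-130,140,0],[-130,140,0]],"yaw":[0,0,0,0,0],"gripper":[130,130,130,130,130]}' >/dev/null;python3 s.py
python3 - <<'E'
from h import *
a=[]
for n,(r,q) in dict(top=(130,185),scene=(130,205)).items():
    c=ctrl.camera(n);Y=cloud(c);print(n)
    clusters(Y,.0775,.093,(.56,.605,-.035,.015),4)
    m=(np.hypot(Y[...,0]-.581,Y[...,1]+.009)<.02)&(Y[...,2]>.06);z=Y[m][:,2];print('z pct',np.percentile(z,[5,25,50,75,95]).round(4))
    m=(abs(Y[...,0]-.581)<.045)&(abs(Y[...,1]+.0115)<.045)&(np.hypot(Y[...,0]-.581,Y[...,1]+.009)>.03)&(Y[...,2]>.055)&(Y[...,2]<.08);p=Y[m]
    print('cover',np.linalg.lstsq(np.c_[p[:,:2]-[.581,-.0115],np.ones(len(p))],p[:,2],rcond=None)[0].round(4))
    a.append(cv2.resize(c['pixels'][r:r+110,q:q+110,::-1],(400,400),interpolation=cv2.INTER_CUBIC))
cv2.imwrite('pics/end.png',np.hstack(a))
E
```

```text
t34.40 p [582.6  -8.9  98.9] yaw2.061 F [-0.1 -0.1 -0.5] w44.2
t34.82 p [584.2  -9.  220.2] yaw2.061 F [ 0.8 -0.   1.1] w46.0
t35.23 p [451.6 132.8 220. ] yaw2.062 F [0.9 0.7 0.6] w46.2
top
z pct [0.0688 0.071  0.0726 0.0943 0.097 ]
cover [-0.0038  0.0003  0.0658]
scene
35 px(262.7,188.5) mean [ 0.5874 -0.0163  0.0845] mid [ 0.5859 -0.0149  0.0854] zmax 0.093
z pct [0.0698 0.0737 0.0811 0.0949 0.0982]
cover [0.0019 0.0004 0.0684]
```

View pics/end.png

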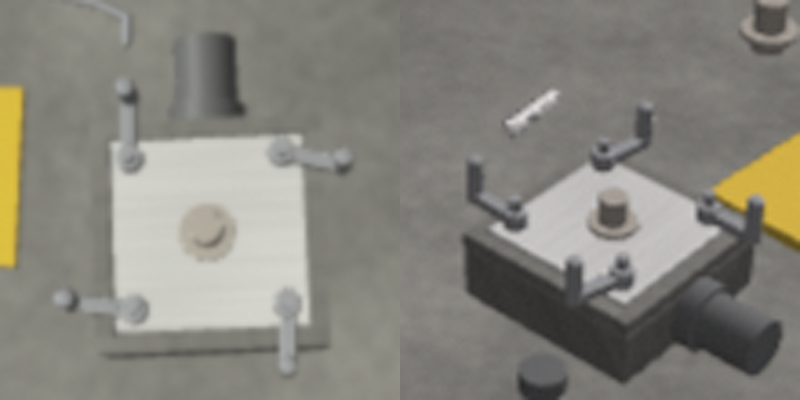

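The end picture shows the stopper upright in the port with its flange flat on the plate, the four levers home and nothing else moved. Handing in.

```bash
python3 -c "
from station import ctrl
print(ctrl.hand_in())"
```

```text
the job is handed in; nothing more can be done
None
```

The drain trap is closed and the job is handed in, after about 35 s of robot time; it reports no verdict.

**Levers:** I turned them clockwise and crisscross (A, C, D, B, taking the housing's x as pointing away from the robot). The first pass took each about 0.85 rad and the second took each to its stop. Each stop held at 11–12.7 N, against 2–5 N while turning. The total turns came to about 1.43, 1.64, 1.52 and 1.58 rad.

**Check on C:** its peg seemed to give about 0.9 mm at the stop. I gripped that lever again before moving on. It held at 12.7 N with the peg where it was, so the movement was slack in the grip.

**Stopper:** I lowered it into the port without side contact. The flange met the plate at a tool height of 98.7 mm, against 98.6 mm predicted, with a brief 12.6 N touch.

**Last checks:**
- **Cover:** it reads about 66 mm high at its top face, some 6 mm lower than at the start. Its slope reads about 0.2 degrees or less.
- **Stopper:** it stands upright with its top at about 95 mm, as expected when seated.
- **Surroundings:** in the final close-up views nothing else had moved, though they don't take in the whole shelf.

The two cameras disagreed by 2–5 mm in position and about 2 mm in height. I corrected for that using the peg positions felt with the gripper. I did not measure the cover's tilt during the turning, only before and after.

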